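Find the free inlet flap of the bench extraction box and open it

TASK

Three of the four flaps in the top of the dust-extraction box are caught shut from below and one is free: press gently with the fingertips on the orange marks, one flap after another, until you find the one that tips. Then push that flap fully open, to its stop, and take the hand away, leaving it open and the others shut. Do not force the caught flaps, and do not pick up or push aside anything on the bench or on the box.

Things in the scene. Friction and masses are not known exactly. Their poses are not given: they have to be found in the camera images.
- plenum: grey-blue sheet-metal dust-extraction box, fixed, 200 mm deep (x), 580 wide (y), 90 high; origin: centre of its underside, x away from the robot, y left, z up. Four like aluminium flaps in its top, 115 mm apart along y; behind them a 78 mm tool ledge with a 14 mm lip, 66 mm decks at the ends. Inner floor 84 mm below the top; under each flap's front left corner stands a 10 mm sprung catch pin.
- flap_a_mark (a point): centre of the orange press mark (dot, 28 mm across) on the top face of flap a, the leftmost (box's +y end); 34 mm from the flap's pivot axis towards the robot, 16 mm from its front edge. Flap: 100 x 100 x 5 mm plate, top flush with the box when shut, pivot axis at mid-thickness through its middle. Axes as the box's while shut; moves with the flap.
- flap_a (a joint): tipping angle of flap a (rad) about its pivot axis (box's y): 0 shut; grows to a stop at 1.2 as the marked front half goes down into the box and the back half rises. One flap of the four is free: it tips at about 4 N on the mark and stays where left (friction, no spring). The caught ones give 1 to 4 mm springily (under 0.12) and no more: keep under 40 N. None goes down at the back.
- flap_b_mark (a point): centre of the orange press mark (dot, 28 mm across) on the top face of flap b, the second from left; 34 mm from the flap's pivot axis towards the robot, 16 mm from its front edge. Flap: 100 x 100 x 5 mm plate, top flush with the box when shut, pivot axis at mid-thickness through its middle. Axes as the box's while shut; moves with the flap.
- flap_b (a joint): tipping angle of flap b (rad) about its pivot axis (box's y): 0 shut; grows to a stop at 1.2 as the marked front half goes down into the box and the back half rises. One flap of the four is free: it tips at about 4 N on the mark and stays where left (friction, no spring). The caught ones give 1 to 4 mm springily (under 0.12) and no more: keep under 40 N. None goes down at the back.
- flap_c_mark (a point): centre of the orange press mark (dot, 28 mm across) on the top face of flap c, the third from left; 34 mm from the flap's pivot axis towards the robot, 16 mm from its front edge. Flap: 100 x 100 x 5 mm plate, top flush with the box when shut, pivot axis at mid-thickness through its middle. Axes as the box's while shut; moves with the flap.
- flap_c (a joint): tipping angle of flap c (rad) about its pivot axis (box's y): 0 shut; grows to a stop at 1.2 as the marked front half goes down into the box and the back half rises. One flap of the four is free: it tips at about 4 N on the mark and stays where left (friction, no spring). The caught ones give 1 to 4 mm springily (under 0.12) and no more: keep under 40 N. None goes down at the back.
- flap_d_mark (a point): centre of the orange press mark (dot, 28 mm across) on the top face of flap d, the rightmost; 34 mm from the flap's pivot axis towards the robot, 16 mm from its front edge. Flap: 100 x 100 x 5 mm plate, top flush with the box when shut, pivot axis at mid-thickness through its middle. Axes as the box's while shut; moves with the flap.
- flap_d (a joint): tipping angle of flap d (rad) about its pivot axis (box's y): 0 shut; grows to a stop at 1.2 as the marked front half goes down into the box and the back half rises. One flap of the four is free: it tips at about 4 N on the mark and stays where left (friction, no spring). The caught ones give 1 to 4 mm springily (under 0.12) and no more: keep under 40 N. None goes down at the back.
- sample_jar: bystander, to be left where it is: small white screw-top jar with black lid, 40 mm across, 42 mm tall, standing on the left end deck of the extraction box. Origin at the centre of its underside.
- sherd: bystander, to be left where it is: curved black-and-terracotta pottery sherd, about 55 x 45 mm, 20 mm high, lying on the right end deck of the box. Origin at the centre of its underside.
- brush: bystander, to be left where it is: wooden-handled brush, 150 mm long, 12 mm thick, lying along the rear tool ledge of the box. Origin at the centre of its underside.
- lab_jar: bystander, to be left where it is: white jar with black lid, 68 mm across, 85 mm tall, on the table left or right of the box. Origin at the centre of its underside.
- amber_bottle: bystander, to be left where it is: amber glass bottle, 60 mm across, 130 mm tall, on the table right or left of the box. Origin at the centre of its underside.
- cork_ring: bystander, to be left where it is: flat cork support ring, 110 mm across, 25 mm high, on the table right of the box. Origin at the centre of its underside.
- palette_knife: bystander, to be left where it is: small palette knife, 200 mm long, lying on the table in front of the right end of the box. Origin at the centre of its underside (at the ferrule end of its handle).
- foam_block: bystander, to be left where it is: white foam block 70 x 130 x 40 mm on the table left of the box. Origin at the centre of its underside.

How it is judged (in metres and radians):
On the way:
1. one flap tips under the fingertips (((value of joint flap_a above 0.25 rad and contact force between the fingers and flap_a above 0.3 N) or (value of joint flap_b above 0.25 rad and contact force between the fingers and flap_b above 0.3 N) or (value of joint flap_c above 0.25 rad and contact force between the fingers and flap_c above 0.3 N) or (value of joint flap_d above 0.25 rad and contact force between the fingers and flap_d above 0.3 N))), for 0.05 s.
At the end, for the whole second after the job is handed in: one flap stands open by more than 1.05 rad (60 degrees; its stop is at 1.2) and is at rest, the other three are shut (less than 0.1 rad) (((value of joint flap_a above 1.05 rad and value of joint each of flap_b, flap_c, flap_d below 0.1 rad and velocity of joint flap_a below 0.05 rad/s) or (value of joint flap_b above 1.05 rad and value of joint each of flap_a, flap_c, flap_d below 0.1 rad and velocity of joint flap_b below 0.05 rad/s) or (value of joint flap_c above 1.05 rad and value of joint each of flap_a, flap_b, flap_d below 0.1 rad and velocity of joint flap_c below 0.05 rad/s) or (value of joint flap_d above 1.05 rad and value of joint each of flap_a, flap_b, flap_c below 0.1 rad and velocity of joint flap_d below 0.05 rad/s))); the robot touches nothing.
It fails at once if a flap that is still shut (under 0.15 rad) pressed or struck with more than 40 N ((value of joint flap_a below 0.15 rad and contact force between any of the fingers, the arm and flap_a above 40 N) or (value of joint flap_b below 0.15 rad and contact force between any of the fingers, the arm and flap_b above 40 N) or (value of joint flap_c below 0.15 rad and contact force between any of the fingers, the arm and flap_c above 40 N) or (value of joint flap_d below 0.15 rad and contact force between any of the fingers, the arm and flap_d above 40 N)).
It fails at once if a bystander on the box or the bench lifted or moved by more than 25 mm (distance of any of sample_jar, sherd, brush, lab_jar, amber_bottle, cork_ring, palette_knife, foam_block from where it was at the start of the episode above 0.025 m).
It also fails if it takes over 51 s, if anything falls off the work surface, if the arm or the gripper's body presses on something with over 40 N, if the wrist force passes 120 N, or if a joint passes its speed limit or range.

ROBOT

A 7-joint arm with a two-finger parallel gripper is mounted at the origin on the work surface. World frame = base frame: x ahead of the robot, y to its left, z up, the work surface at z = 0. Lengths are in mm, angles in rad, forces in N, time in s.
With the tool pointing down it reaches from about 350 to 900 mm from the base axis. Payload 7.2 kg.
Tool frame: the origin (TCP) lies at the very end of the fingers, on their centre line; the grasp point (between the pads) lies 19 mm behind it; z points along the fingers, y is the line along which they close (so a half turn about z gives the same grasp; the last joint's range is limited). The gripper opens to 85 mm and grips with 20 to 120 N. Pads are 22 mm wide; open, the fingers measure 114 mm over their backs; the gripper's body (76 mm by 85 mm) begins 54 mm behind the grasp point. The pads swing forward as they close: fully open they stand 13 mm farther back than shut.
Start: joints at [1.05, 0.411, -0.013, 1.596, 0.006, 1.134, -0.082], TCP at [273.417, -562.025, 231.297] pointing down, gripper open.
Joint ranges: [-2.95, 2.95], [-0.29, 1.99], [-1.47, 1.44], [0.14, 2.54], [-1.03, 4.17], [0.13, 1.85], [-2.86, 2.86]. Speed limits (rad/s): [2.39, 2.39, 3.01, 3.01, 3.14, 3.14, 3.14].

INTERFACE

Orientations are given as [roll, pitch, yaw] about the fixed x, y, z axes, in that order (R = Rz(yaw) Ry(pitch) Rx(roll)).
In Python, from station import manip, viewer, job gives the robot as it stands.
- The arm moves only by the tool arm_command, never from a script. Its argument "commands" is a list of rows, each a list of 7 numbers: the shift along the world's x, y, z in units of 250 mm (1.0 is 250 mm), then the turn, a rotation vector about the world's x, y, z in units of pi/4 rad (1.0 is pi/4 rad), then the opening, from -1 (shut) to 1 (fully open). In form: [[x, y, z, rx, ry, rz, claw], ...]. A call has 1 to 12 rows; each row is the pose to reach, as a shift and turn from the pose commanded when the call began; what a row does not reach only later rows make up. A row lasts 1/10 s, in which the tool goes at most 50 mm and 8.59 degrees, less where a joint would pass 70% of its speed; a pose out of reach is approached as far as the arm can. A call with a number of a shift or a turn outside -1 to 1 is refused whole. A call with a gripper value outside its range is refused whole. The fingers move at their own pace and stop on an object; the grip force is fixed at half the most. Time passes only in rows, so rows that repeat a pose let the fingers close. It gives the time, the measured TCP pose, the force, the opening and the grip force at its end, in the units of the state.
- manip.state(): the state, without advancing time (a new reading comes with each control period).
- viewer.grab_frame(name): name is "scene" or "top"; returns a dict with "image" (480x640x3 uint8, blue, green, red), "intrinsics" (3x3 intrinsics, pixels), "k1" (the pictures are not rectified: a ray, as slopes to the right and down, at radius r is drawn at 1 + k1 r^2 times it, then the intrinsics apply), "pose" (4x4, takes a point from camera to world coordinates). Camera axes: x right, y up, looking along -z (the intrinsics and any distortion apply to the point x, -y, -z); pixel columns grow to the right and rows downward; lengths in mm; the calibration is good to about 2 mm. A picture is of the moment at which its call begins. There is no depth.
- job.close_job(): hands the job in; it is judged then, once.
The state is a dict: "time": time; "joint_pos": joint angles; "joint_vel": joint speeds; "joint_torque": joint torques, N m; "ee_pos": TCP position; "orientation": TCP orientation; "contact_force": force on the tool from outside, world axes, zero at the start; "torque": the same for the moment, N m; "width": opening from 0.0 (shut) to 1.0 (fully open); "gripper_force": force on a finger pad.
Only numpy, scipy, OpenCV 4.12 (cv2) and the standard library are available. Lean on these libraries where they do the work, as an engineer would, in place of code of your own. Each camera call takes 0.05 s, during which the arm holds its last target. There are 200 camera calls.

## Working session

There is one attempt and no reset: what is moved stays moved. The work goes in short steps, Python scripts to look and compute and a tool call to move; the robot and the scene stay as the last step left them, time stands still between calls to the robot, and variables do not carry over. Pictures are saved under pics/ and viewed, at most 10 in all, crops included, and the job is handed in when it is done.

Besides the shell and the picture viewer there is one more tool, called as name(argument=value, ...) on one line, values as JSON. arm_command: Moves the arm, as the interface text tells. Its arguments: {"type":"object","properties":{"commands":{"type":"array","items":{"type":"array","items":{"type":"number"}}}},"required":["commands"]}

```bash
mkdir -p pics; cat > h.py <<'E'
import numpy as np, cv2
from station import manip, viewer, job
def ray(f,u,v):
    K=np.array(f["intrinsics"]);k=f["k1"];T=np.array(f["pose"])
    d=np.array([(u-K[0,2])/K[0,0],(v-K[1,2])/K[1,1]]);s=d.copy()
    for _ in range(20): s=d/(1+k*(s@s))
    return T[:3,3],T[:3,:3]@np.array([s[0],-s[1],-1])
def onz(f,u,v,z):
    o,d=ray(f,u,v);return o+d*(z-o[2])/d[2]
def orange(f,amin=40):
    h=cv2.cvtColor(f["image"],cv2.COLOR_BGR2HSV)
    m=cv2.inRange(h,(5,150,120),(22,255,255))
    n,l,s,c=cv2.connectedComponentsWithStats(m)
    return [(c[i],s[i,4]) for i in range(1,n) if s[i,4]>amin]
E
python3 - <<'E'
from h import *
for n in("scene","top"):
    f=viewer.grab_frame(n);cv2.imwrite(f"pics/{n}0.png",f["image"])
    print(n,np.array(f["pose"])[:3,3].round())
    for c,a in orange(f): print(c.round(1),a,onz(f,*c,90).round(1))
s=manip.state();print(s["ee_pos"],s["orientation"],s["contact_force"],s["time"])
E
```

```text
scene [1326. -310. 1027.]
[507.5   2.3] 42 [-422.4 1234.4   90. ]
[548.7   9.9] 278 [-301.5 1356.3   90. ]
[459.6  41.8] 1398 [-189.3  849.1   90. ]
[137.1 243.5] 41173 [ 401.9 -427.    90. ]
[528.7 148. ] 79 [438.3 693.1  90. ]
[ 63.  141.8] 45 [ -93.6 -583.4   90. ]
[516.5 276.4] 17290 [820.  373.6  90. ]
[531.2 165.4] 49 [506.1 650.8  90. ]
[489.4 185.8] 266 [535.6 490.8  90. ]
[272.5 203.5] 59 [389.2 -76.   90. ]
[485.8 211.1] 70 [614.2 426.8  90. ]
[255.7 214.2] 60 [ 411.1 -127.9   90. ]
[359.7 208.5] 48 [488.3 128.   90. ]
[321.2 225.2] 53 [507.3  14.1  90. ]
[280.4 242.7] 61 [525.8 -99.5  90. ]
[541.2 250.5] 49 [776.4 476.9  90. ]
[237.2 261.6] 67 [ 545.2 -212.8   90. ]
[218.3 301.2] 379 [ 639.4 -281.5   90. ]
[627.8 321.5] 182 [1012.   527.3   90. ]
[280.5 345. ] 95 [ 792.6 -187.8   90. ]
[303.4 345.1] 83 [ 809.7 -143.8   90. ]
[299.5 398. ] 5983 [ 915.  -190.3   90. ]
[227.1 362.9] 298 [ 792.9 -301.3   90. ]
[193.6 413. ] 209 [ 872.3 -386.9   90. ]
[156.4 429.9] 143 [ 880.  -458.7   90. ]
[124.9 443.8] 169 [ 885.9 -517.4   90. ]
[195.6 458. ] 283 [ 955.7 -401.5   90. ]
[ 85.
[... 371 characters left out ...]
59.9  90. ]
[528.7 102.3] 66 [ 822.4 -505.4   90. ]
[558.1 100. ] 120 [ 829.4 -582.3   90. ]
[507.4 104. ] 54 [ 817.3 -450.3   90. ]
[477.6 106.7] 130 [ 809.4 -373.4   90. ]
[443.2 171.8] 294 [ 641.8 -282.7   90. ]
[352.7 169.7] 110 [646.9 -55.9  90. ]
[415.3 211. ] 84 [ 543.1 -211.6   90. ]
[369.9 218.4] 87 [524.5 -98.3  90. ]
[324.2 225.9] 91 [505.6  15.2  90. ]
[278.6 233.4] 89 [486.9 128.7  90. ]
[630.4 429.9] 318 [  -5.1 -751.6   90. ]
[617.3 460.7] 1025 [ -81.6 -717.9   90. ]
[ 34.4 475.2] 375 [-130.   751.9   90. ]
[605.7 478. ] 68 [-124.1 -688.2   90. ]
[ 273.22840826 -561.62708185  230.51465573] [-3.14012818e+00  8.53741172e-05  4.52812304e-01] [0.11161629 0.13175141 0.16422552] 0.1
```

View pics/scene0.png

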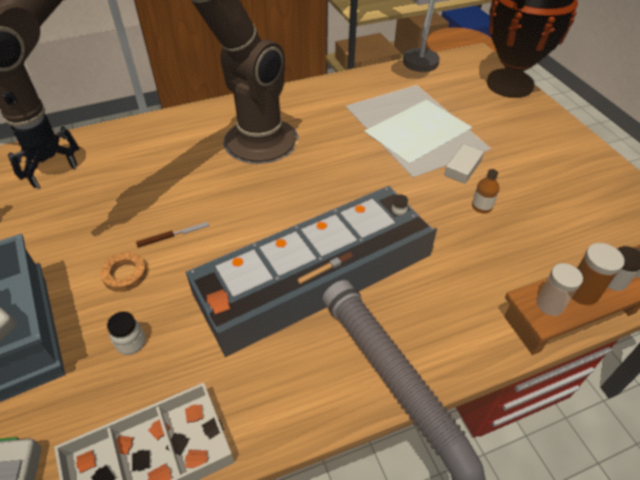

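View pics/top0.png

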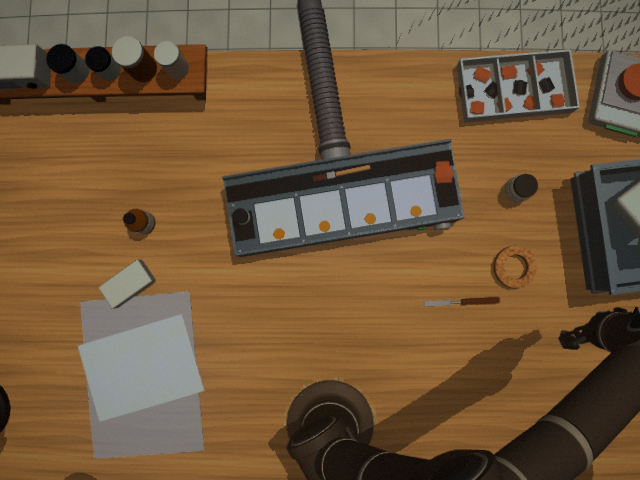

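The top view shows the four marks in columns 279–415, rows 211–233. The box yaw is about 0.165 rad. Fused marks: a (488,128), b (506,15), c (525,-99), d (544,-212). I'll start with d, with the gripper shut and the tool tilted about 0.2 rad so the body leans towards the robot.

arm_command(commands=[[0.1,0.13,0,0.013,-0.04,-0.06,-1],[0.22,0.28,0,0.026,-0.08,-0.12,-1],[0.34,0.43,0,0.039,-0.12,-0.18,-1],[0.46,0.6,0,0.052,-0.16,-0.24,-1],[0.56,0.72,0,0.065,-0.2,-0.3,-1],[0.6,0.8,0,0.078,-0.245,-0.367,-1],[0.6,0.8,0,0.078,-0.245,-0.367,-1],[0.6,0.8,0,0.078,-0.245,-0.367,-1]])

```text
time: 0.9
ee_pos: [423.0, -362.2, 231.3]
orientation: [3.141, -0.2, 0.165]
contact_force: [-0.7, -0.1, 0.0]
width: 0.001
gripper_force: 0.0
```

arm_command(commands=[[0.1,0.12,-0.02,0,0,0,-1],[0.22,0.26,-0.06,0,0,0,-1],[0.35,0.42,-0.16,0,0,0,-1],[0.46,0.54,-0.3,0,0,0,-1],[0.516,0.605,-0.42,0,0,0,-1],[0.516,0.605,-0.48,0,0,0,-1],[0.516,0.605,-0.5,0,0,0,-1],[0.516,0.605,-0.5,0,0,0,-1]])

```text
time: 1.7
ee_pos: [551.7, -212.5, 105.5]
orientation: [-3.142, -0.199, 0.162]
contact_force: [-0.2, -0.6, -0.2]
width: 0.005
gripper_force: 0.0
```

```bash
python3 - <<'E'
from h import *
f=viewer.grab_frame("scene");cv2.imwrite("pics/s1.png",cv2.resize(f["image"][180:330,140:360],None,fx=3,fy=3))
s=manip.state();print(s["ee_pos"],s["contact_force"])
E
```

```text
[ 552.1661631  -212.70379828  106.56818796] [-0.04661856 -0.78065592  0.73301456]
```

View pics/s1.png

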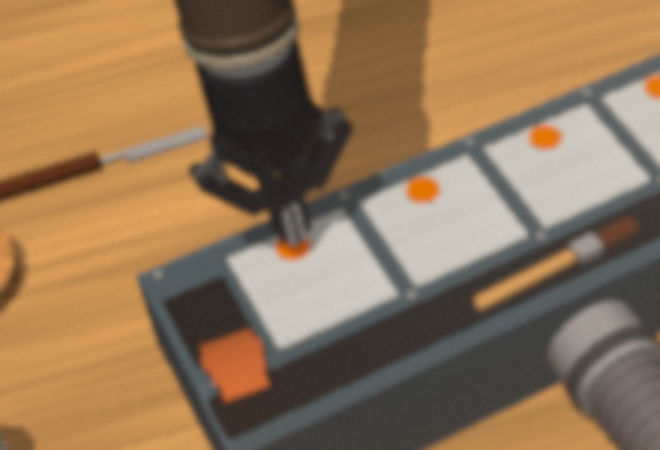

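The fingertip is over mark d (crop 293,245), about 14 mm above it. I'll lower it slowly.

arm_command(commands=[[0,0,-0.016,0,0,0,-1],[0,0,-0.028,0,0,0,-1],[0,0,-0.036,0,0,0,-1],[0,0,-0.04,0,0,0,-1],[0,0,-0.044,0,0,0,-1],[0,0,-0.048,0,0,0,-1],[0,0,-0.048,0,0,0,-1]])

```text
time: 2.45
ee_pos: [552.4, -210.7, 94.2]
orientation: [-3.142, -0.201, 0.164]
contact_force: [1.3, 0.2, -0.5]
width: -0.001
gripper_force: 0.0
```

arm_command(commands=[[0,0,-0.004,0,0,0,-1],[0,0,-0.008,0,0,0,-1],[0,0,-0.008,0,0,0,-1]])

```text
time: 2.75
ee_pos: [552.3, -210.7, 92.1]
orientation: [-3.141, -0.201, 0.164]
contact_force: [-0.1, 1.0, -0.6]
width: -0.001
gripper_force: 0.0
```

arm_command(commands=[[0,0,-0.004,0,0,0,-1],[0,0,-0.006,0,0,0,-1],[0,0,-0.006,0,0,0,-1]])

```text
time: 3.05
ee_pos: [552.5, -210.8, 91.0]
orientation: [3.141, -0.201, 0.164]
contact_force: [-1.5, 0.7, 2.6]
width: -0.001
gripper_force: 1.7
```

arm_command(commands=[[0,0,-0.004,0,0,0,-1],[0,0,-0.006,0,0,0,-1],[0,0,-0.006,0,0,0,-1]])

```text
time: 3.35
ee_pos: [552.5, -210.9, 90.2]
orientation: [3.141, -0.202, 0.164]
contact_force: [-5.1, 1.1, 10.8]
width: -0.002
gripper_force: 5.3
```

d is caught: 10.8 N after about 1 mm. On to c.

arm_command(commands=[[0,0,0.05,0,0,0,-1],[-0.02,0.12,0.06,0,0,0,-1],[-0.045,0.27,0.06,0,0,0,-1],[-0.066,0.4,0.06,0,0,0,-1],[-0.076,0.454,0.06,0,0,0,-1],[-0.076,0.454,0.04,0,0,0,-1],[-0.076,0.454,0.024,0,0,0,-1],[-0.076,0.454,0.016,0,0,0,-1],[-0.076,0.454,0.016,0,0,0,-1]])

```text
time: 4.25
ee_pos: [533.2, -98.6, 92.7]
orientation: [-3.142, -0.2, 0.162]
contact_force: [0.2, -1.0, -0.0]
width: -0.005
gripper_force: 0.0
```

arm_command(commands=[[0,0,-0.004,0,0,0,-1],[0,0,-0.01,0,0,0,-1],[0,0,-0.01,0,0,0,-1]])

```text
time: 4.55
ee_pos: [533.5, -98.0, 90.9]
orientation: [3.141, -0.201, 0.163]
contact_force: [-0.8, -1.7, 1.5]
width: -0.001
gripper_force: 1.0
```

arm_command(commands=[[0,0,-0.004,0,0,0,-1],[0,0,-0.006,0,0,0,-1],[0,0,-0.006,0,0,0,-1]])

```text
time: 4.85
ee_pos: [533.6, -98.0, 90.1]
orientation: [3.141, -0.202, 0.163]
contact_force: [-3.9, -2.0, 10.1]
width: 0.001
gripper_force: 5.1
```

c is caught too. Next, b.

arm_command(commands=[[0,0,0.05,0,0,0,-1],[-0.02,0.12,0.06,0,0,0,-1],[-0.045,0.27,0.06,0,0,0,-1],[-0.066,0.4,0.06,0,0,0,-1],[-0.076,0.454,0.06,0,0,0,-1],[-0.076,0.454,0.04,0,0,0,-1],[-0.076,0.454,0.024,0,0,0,-1],[-0.076,0.454,0.016,0,0,0,-1],[-0.076,0.454,0.016,0,0,0,-1]])

```text
time: 5.75
ee_pos: [514.3, 15.0, 92.8]
orientation: [3.141, -0.2, 0.162]
contact_force: [-0.3, -0.2, 0.7]
width: 0.002
gripper_force: 0.0
```

arm_command(commands=[[0,0,-0.004,0,0,0,-1],[0,0,-0.01,0,0,0,-1],[0,0,-0.01,0,0,0,-1]])

```text
time: 6.05
ee_pos: [514.6, 15.6, 90.9]
orientation: [3.141, -0.201, 0.163]
contact_force: [-0.4, -1.4, 2.5]
width: 0.004
gripper_force: 1.1
```

arm_command(commands=[[0,0,-0.004,0,0,0,-1],[0,0,-0.006,0,0,0,-1],[0,0,-0.006,0,0,0,-1]])

```text
time: 6.35
ee_pos: [514.7, 15.6, 90.0]
orientation: [3.141, -0.202, 0.163]
contact_force: [-4.4, -2.6, 11.3]
width: 0.001
gripper_force: 5.4
```

arm_command(commands=[[0,0,0.05,0,0,0,-1],[-0.02,0.12,0.06,0,0,0,-1],[-0.045,0.27,0.06,0,0,0,-1],[-0.066,0.4,0.06,0,0,0,-1],[-0.076,0.454,0.06,0,0,0,-1],[-0.076,0.454,0.04,0,0,0,-1],[-0.076,0.454,0.024,0,0,0,-1],[-0.076,0.454,0.016,0,0,0,-1],[-0.076,0.454,0.016,0,0,0,-1]])

```text
time: 7.25
ee_pos: [495.3, 128.3, 92.7]
orientation: [3.141, -0.2, 0.162]
contact_force: [-0.1, 0.2, -0.0]
width: 0.0
gripper_force: 0.0
```

arm_command(commands=[[0,0,-0.004,0,0,0,-1],[0,0,-0.01,0,0,0,-1],[0,0,-0.01,0,0,0,-1]])

```text
time: 7.55
ee_pos: [495.7, 129.2, 90.9]
orientation: [3.141, -0.201, 0.163]
contact_force: [0.5, -1.4, 1.7]
width: 0.002
gripper_force: 0.5
```

arm_command(commands=[[0,0,-0.004,0,0,0,-1],[0,0,-0.006,0,0,0,-1],[0,0,-0.006,0,0,0,-1]])

```text
time: 7.85
ee_pos: [495.6, 129.4, 89.4]
orientation: [3.141, -0.201, 0.163]
contact_force: [-0.5, -3.1, 2.9]
width: -0.004
gripper_force: 1.4
```

a gives way at about 3 N, so it is the free one. I'll push it down.

arm_command(commands=[[0,0,-0.012,0,0,0,-1],[0,0,-0.024,0,0,0,-1],[0,0,-0.036,0,0,0,-1],[0,0,-0.048,0,0,0,-1],[0,0,-0.06,0,0,0,-1],[0,0,-0.072,0,0,0,-1],[0,0,-0.08,0,0,0,-1]])

```text
time: 8.55
ee_pos: [496.0, 130.7, 69.5]
orientation: [-3.141, -0.203, 0.164]
contact_force: [-1.6, -0.6, 6.0]
width: -0.001
gripper_force: 2.4
```

```bash
python3 - <<'E'
from h import *
f=viewer.grab_frame("scene");cv2.imwrite("pics/s2.png",cv2.resize(f["image"][130:280,280:480],None,fx=3,fy=3))
E
```

```text
(no output)
```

View pics/s2.png

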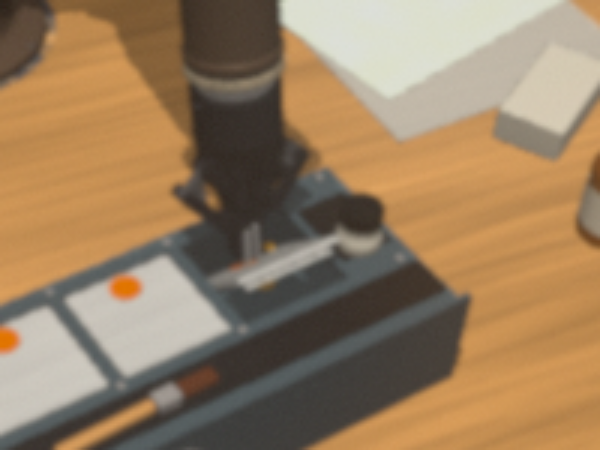

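Flap a (crop 280,260) is well tipped. I'll go further down, then forward to the stop.

arm_command(commands=[[0,0,-0.012,0,0,0,-1],[0,0,-0.024,0,0,0,-1],[0,0,-0.036,0,0,0,-1],[0,0,-0.048,0,0,0,-1],[0,0,-0.048,0,0,0,-1]])

```text
time: 9.1
ee_pos: [494.9, 130.1, 56.6]
orientation: [-3.141, -0.2, 0.164]
contact_force: [-0.7, -0.4, 1.1]
width: 0.002
gripper_force: 0.0
```

arm_command(commands=[[0.008,0.001,0,0,0,0,-1],[0.016,0.003,0,0,0,0,-1],[0.016,0.003,0,0,0,0,-1]])

```text
time: 9.4
ee_pos: [497.8, 130.1, 56.3]
orientation: [3.141, -0.198, 0.164]
contact_force: [-5.1, 0.4, -0.9]
width: -0.005
gripper_force: 2.1
```

arm_command(commands=[[0.006,0.001,0,0,0,0,-1],[0.012,0.002,0,0,0,0,-1],[0.012,0.002,0,0,0,0,-1]])

```text
time: 9.7
ee_pos: [500.1, 130.3, 56.2]
orientation: [3.141, -0.196, 0.164]
contact_force: [-8.0, -0.6, 0.9]
width: -0.001
gripper_force: 3.6
```

```bash
python3 - <<'E'
from h import *
f=viewer.grab_frame("scene");cv2.imwrite("pics/s3.png",cv2.resize(f["image"][130:280,280:480],None,fx=3,fy=3))
E
```

```text
(no output)
```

View pics/s3.png

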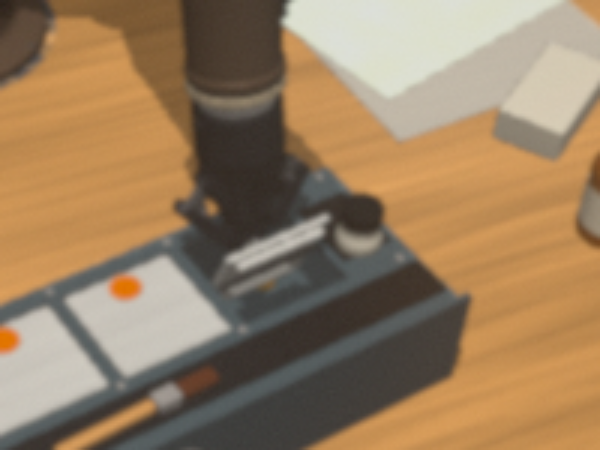

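The back edge stands high, which works out near the stop. One firmer push to confirm.

arm_command(commands=[[0.006,0.001,0,0,0,0,-1],[0.01,0.002,0,0,0,0,-1],[0.01,0.002,0,0,0,0,-1],[0.01,0.002,0,0,0,0,-1]])

```text
time: 10.15
ee_pos: [500.4, 130.3, 55.9]
orientation: [3.14, -0.193, 0.164]
contact_force: [-16.9, -2.4, 10.3]
width: 0.006
gripper_force: 9.8
```

At the stop: force rises with no motion. Withdrawing back slightly, then out along the tool axis.

arm_command(commands=[[-0.016,-0.003,0,0,0,0,-1],[-0.03,-0.005,0,0,0,0,-1],[-0.03,-0.005,0.02,0,0,0,-1],[-0.036,-0.006,0.06,0,0,0,-1],[-0.05,-0.008,0.12,0,0,0,-1],[-0.065,-0.01,0.2,0,0,0,-1],[-0.1,-0.016,0.3,0,0,0,-1],[-0.2,-0.03,0.45,0,0,0,-1],[-0.3,-0.05,0.6,0,0,0,-1],[-0.36,-0.06,0.7,0,0,0,-1],[-0.36,-0.06,0.7,0,0,0,-1],[-0.36,-0.06,0.7,0,0,0,-1]])

```text
time: 11.35
ee_pos: [415.6, 116.6, 233.7]
orientation: [-3.141, -0.205, 0.163]
contact_force: [-0.2, 0.3, -1.2]
width: 0.0
gripper_force: 0.0
```

```bash
python3 - <<'E'
from h import *
f=viewer.grab_frame("scene");cv2.imwrite("pics/s4.png",cv2.resize(f["image"][130:330,180:450],None,fx=2.8,fy=2.8))
E
```

```text
(no output)
```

View pics/s4.png

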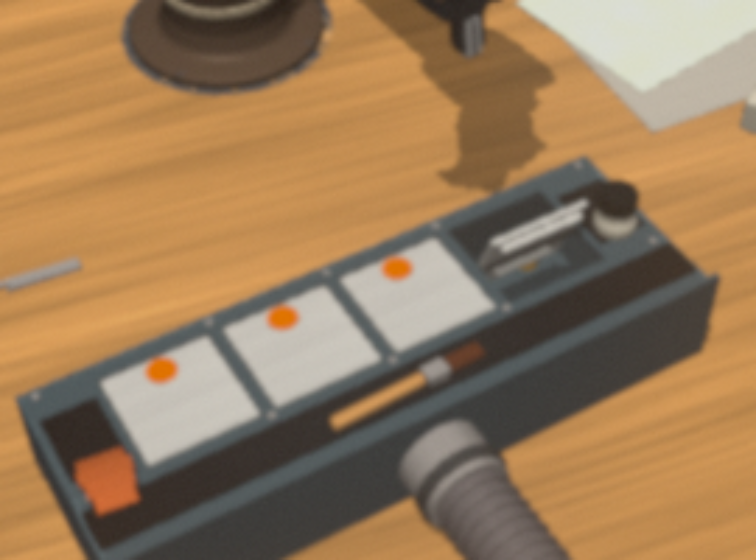

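Flap a (540,230) stands open, the other three are shut, the bystanders are in place and the hand is clear.

```bash
python3 -c "
from station import job
print(job.close_job())"
```

```text
the job is handed in; nothing more can be done
None
```

Flap a was the free one: I pushed it open to its stop and took the hand away, leaving b, c and d shut and nothing else visibly moved; the job is handed in, but no verdict came back.

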